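# Index the resin-curing lamp to the next hole and hold its lock pin home

## Task

The round resin piece has to cure next: pull up the lock knob on top of the curing lamp's sleeve, slide the lamp along its bar to the next hole, the one over the round piece, and let the pin go fully down into that hole. Finish with the knob still gripped and the pin held right down, so that I can tighten the thumbscrew; do not let go. Leave the two resin pieces and the jars where they are.

Things in the scene. Friction and masses are not known exactly. Their poses are not given: they have to be found in the camera images.
- stand: Lamp stand screwed to the table, yaw varies: plywood board 150 x 480 x 12 mm, two posts (at |y| 195 to 220 mm) carrying a level aluminium bar 25 x 25 x 440 mm above the board's middle line, its top 177.5 mm above the table. Origin: centre of the board's underside; z up, y along the bar. Five 12 mm round holes go down into the bar's top at y = -140, -70, 0, 70 and 140 mm.
- lamp_slide (a joint): Position (m) along the stand's +y of the lamp's steel sleeve (34 x 56 x 34 mm, round the bar), -0.155 to 0.155. The pin is over a hole at -0.14, -0.07, 0, 0.07, 0.14; it starts locked in the middle hole (0). With the pin up, the sleeve slides against about 1.5 N of friction, taking lamp and plunger with it.
- lock_plunger (a joint): Lift (m) of the spring-loaded lock plunger, a vertical 10 mm ball-nosed steel pin with the knob on top: 0 = right down in a hole, clear of the bar at 0.010, upper stop at 0.016. The spring pushes it down with 6 N at 0, 9 N at full lift. Let down between holes, the pin rests on the bar's top at about 0.010.
- knob: Black plastic knob fixed on top of the plunger: round, upright, 30 mm diameter, 25 mm high, edges bevelled 3 to 4 mm. Origin: centre of its underside, 207 mm above the table and 25 mm above the sleeve's top when the pin is down. Under it is only the plunger's barrel, 17 mm thick, with a 22 mm lock nut; nothing stands above or beside it.
- knob_mid (a point): Centre of the knob, at half its height (219.5 mm above the table when the pin is down), on the pin's axis.
- lamp (a point): Centre of the underside of the lamp head, straight below the pin, 100 mm above the table. The head is a white round hood 76 mm across and 29 mm high hung under the sleeve; it moves along with it.
- round_piece: Round resin piece in a brass rim, 62 mm diameter, 6 mm thick, lying loose on the stand's board under one of the two holes next to the middle one (y = +70 or -70 mm in the stand's frame, within 4 mm). Origin: centre of its underside; z up.
- square_piece: Square resin piece in a brass rim, 56 x 56 x 6 mm, lying loose on the board under the other of those two holes. Origin: centre of its underside; z up.
- jar_a: Small closed glass paint jar, 32 mm diameter, 58 mm high, upright on the table beyond the stand. Origin: centre of its underside.
- jar_b: Another such jar, 32 mm diameter, 58 mm high, upright on the table beyond the stand. Origin: centre of its underside.
Things that resemble listed ones, but are neither listed nor needed, are in the scene too. Leave any purple look-alike of the round_piece alone.

How it is judged:
By the outcome, as a careful person would: the job done as asked, in the order asked, and still so for the second after the job is handed in, while the arm keeps its last pose, push and grip.
It also fails if it takes over 32 s, if anything falls off the work surface, if the arm or the gripper's body presses on something with over 40 N, if the wrist force passes 120 N, or if a joint passes its speed limit or range.

## Robot

A 6-joint arm with a two-finger parallel gripper is mounted at the origin on the work surface. World frame = base frame: x ahead of the robot, y to its left, z up, the work surface at z = 0. Lengths are in m, angles in rad, forces in N, time in s.
With the tool pointing down it reaches from about 0.25 to 0.775 m from the base axis. Payload 4 kg.
Tool frame: the origin (TCP) lies between the finger pads; the fingertips stand 14 mm ahead of it and the grasp point (between the pads) lies 5 mm behind it (tip_reach is the distance from the TCP to the fingertips, in m); z points along the fingers, y is the line along which they close (so a half turn about z gives the same grasp; the last joint's range is limited). The gripper opens to 94 mm and grips with 3 to 60 N. Pads are 16 mm wide; open, the fingers measure 119 mm over their backs; the gripper's body (75 mm by 177 mm) begins 78 mm behind the grasp point.
Start: joints at [1.121, 0.087, 1.371, -0, 1.684, -0.103], TCP at [0.187, 0.517, 0.22] pointing down, gripper open.
Joint ranges: [-3.1, 3.1], [-0.76, 2.03], [0.27, 2.55], [-1.08, 4.22], [0.17, 2.65], [-2.57, 2.57]. Speed limits (rad/s): [2.79, 2.79, 3.14, 3.14, 3.14, 3.14].

## Interface

Orientations are given as [roll, pitch, yaw] about the fixed x, y, z axes, in that order (R = Rz(yaw) Ry(pitch) Rx(roll)).
In Python, from bench import * gives the robot as it stands. The module is installed in compiled form; this text tells all that it offers.
- The arm moves only by the tool servo_tool, never from a script. Its argument "targets" is a list of rows, each a list of 4 numbers: the shift along the tool's x, y, z in cm, then the turn about the tool's z in degrees. A call has 1 to 8 rows; each row is the pose to reach, as a shift and turn from the pose commanded when the call began, along the tool's axes at that moment; what a row does not reach only later rows make up. A row lasts 1/8 s, in which the tool goes at most 62.5 mm and 10.7 degrees, less where a joint would pass 70% of its speed; a pose out of reach is approached as far as the arm can. A call with a gripper value outside its range is refused whole. "claw" is the closure in counts, from 0 (fully open) to 255 (shut), set as the call begins (left out, the last holds). The fingers move at their own pace and stop on an object; the grip force is fixed at half the most. Time passes only in rows, so rows that repeat a pose let the fingers close. It gives the time, the measured TCP pose, the force, the opening and the grip force at its end, in the units of the state.
- get_obs(): the state, without advancing time (a new reading comes with each control period).
- snapshot(name): name is "scene" or "top" or "wrist"; returns the picture (384x512x3 uint8, blue, green, red); there is no depth.
- camera_model(name): a dict with "camera_matrix" (3x3 intrinsics, pixels), "camera_from_world" (4x4, takes a point from world to camera coordinates). Camera axes: x right, y up, looking along -z (the intrinsics and any distortion apply to the point x, -y, -z); pixel columns grow to the right and rows downward; lengths in m; the calibration is good to about 2 mm. A picture is of the moment at which its call begins: read the wrist's pose just before it. camera_model takes no time and is no camera call; for the wrist camera it gives the pose at the moment of the call.
- close_job(): hands the job in; it is judged then, once.
The state is a dict: "time": time; "joint_positions": joint angles; "qvel": joint speeds; "joint_torque": joint torques, N m; "tool_pos": TCP position; "ee_rot": TCP orientation; "wrist_force": force on the tool from outside, world axes, zero at the start; "wrist_torque": the same for the moment, N m; "width": finger opening in m; "finger_force": force on a finger pad.
Only numpy, scipy, OpenCV 4.12 (cv2) and the standard library are available. Lean on these libraries where they do the work, as an engineer would, in place of code of your own. Each camera call takes 0.05 s, during which the arm holds its last target. There are 200 camera calls.

## Working session

There is one attempt and no reset: what is moved stays moved. The work goes in short steps, Python scripts to look and compute and a tool call to move; the robot and the scene stay as the last step left them, time stands still between calls to the robot, and variables do not carry over. Pictures are saved under pics/ and viewed, at most 10 in all, crops included, and the job is handed in when it is done.

Besides the shell and the picture viewer there is one more tool, called after "Request:" by a JSON object that holds its "op" and its "data". servo_tool: Moves the arm, as the interface text tells. Its arguments: {"type":"object","properties":{"targets":{"type":"array"},"claw":{"type":"number"}},"required":["targets"]}

```bash
mkdir -p pics; python3 - <<'E'
from bench import *
import cv2,numpy as np
o=get_obs();print({k:np.round(v,3).tolist() for k,v in o.items()})
a=snapshot("scene");b=snapshot("top")
cv2.imwrite("pics/a.png",a);cv2.imwrite("pics/b.png",cv2.resize(b,(800,600),interpolation=cv2.INTER_CUBIC))
E
```

```text
{'time': 0.0, 'joint_positions': [1.121, 0.088, 1.372, -0.0, 1.684, -0.103], 'qvel': [0.001, -0.001, 0.001, -0.001, 0.001, -0.001], 'joint_torque': [0.001, -34.019, -30.242, 0.072, 0.033, -0.0], 'tool_pos': [0.187, 0.517, 0.218], 'ee_rot': [-3.139, -0.0, 2.795], 'wrist_force': [-1.186, 0.202, -0.074], 'wrist_torque': [-0.047, -0.005, 0.01], 'finger_force': 0.0, 'width': 0.094}
```

View pics/a.png

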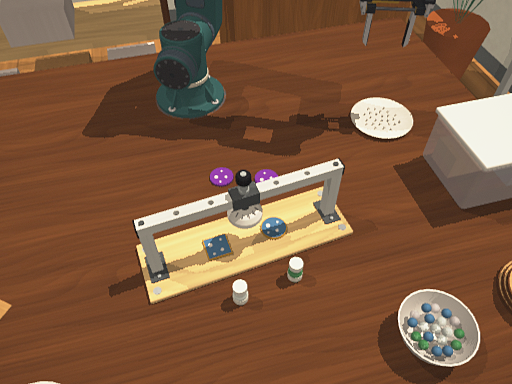

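View pics/b.png

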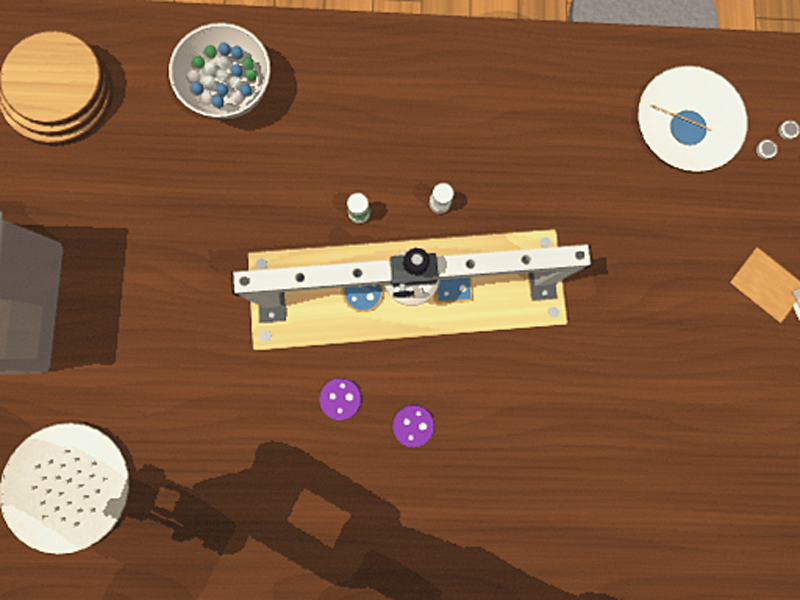

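The top view shows the knob at (416,259), bar holes at (300,277), (357,272), (470,264) and (526,259), and the round piece on the left at (364,297). The square piece is on the right.

```bash
cat > h.py <<'E'
from bench import *
import cv2,numpy as np
def ray(name,u,v,z,M=None):
    m=M or camera_model(name);T=np.array(m["camera_from_world"]);K=np.array(m["camera_matrix"])
    d=np.linalg.inv(K)@[u,v,1];d=np.array([d[0],-d[1],-d[2]])
    R=T[:3,:3];c=-R.T@T[:3,3];w=R.T@d
    return c+w*(z-c[2])/w[2]
E
python3 - <<'E'
from h import *
print({k:v for k,v in camera_model("top").items() if k not in("camera_matrix","camera_from_world")})
s=.64
for n,u,v,z in [("knobtop",416.5,259.5,.232),("h",300,277,.1775),("h",357,272,.1775),("h",470,264,.1775),("h",526,259,.1775),("round",364,297,.018)]:
    print(n,ray("top",u*s,v*s,z).round(4))
print("scene knob",ray("scene",243,178,.232).round(4),ray("scene",273,227,.018).round(4),ray("scene",217,246,.018).round(4))
E
```

```text
{}
knobtop [0.5639 0.0335 0.232 ]
h [0.5481 0.1719 0.1775]
h [0.5568 0.1029 0.1775]
h [ 0.5718 -0.0359  0.1775]
h [ 0.5807 -0.1058  0.1775]
round [0.5471 0.0992 0.018 ]
scene knob [0.5778 0.0339 0.232 ] [0.5588 0.1043 0.018 ] [ 0.5757 -0.0319  0.018 ]
```

Request:
{"op": "servo_tool", "data": {"targets": [[0,0,-4,0],[-4,-2.5,-8,-3],[-9,-5.7,-8,-7],[-14,-8.8,-8,-11],[-19,-12,-8,-15],[-24,-15.1,-8,-19],[-29,-18.3,-8,-23],[-34,-21.4,-8,-26.6]]}}

```text
time: 1.1
tool_pos: [0.4347, 0.1987, 0.2991]
ee_rot: [3.141, -0.0, -3.022]
wrist_force: [0.1, -0.4, -0.4]
width: 0.0939
finger_force: 0.0
```

Request:
{"op": "servo_tool", "data": {"targets": [[-2.7,-4.5,0,0],[-5.5,-9,0,0],[-8,-13.5,0,0],[-11,-18.1,0,0],[-11,-18.1,0,0],[-11,-18.1,0,0]]}}

```text
time: 1.85
tool_pos: [0.564, 0.0339, 0.2989]
ee_rot: [3.141, -0.002, -3.024]
wrist_force: [0.3, 0.1, -0.3]
width: 0.094
finger_force: 0.0
```

```bash
python3 - <<'E'
from h import *
o=get_obs();print(o["tool_pos"],o["ee_rot"],o["wrist_force"])
import pickle
m=camera_model("wrist");a=snapshot("wrist");pickle.dump(m,open("m.pkl","wb"))
cv2.imwrite("pics/w.png",a)
def P(p):
    T=np.array(m["camera_from_world"]);c=T[:3,:3]@p+T[:3,3];q=np.array(m["camera_matrix"])@[c[0],-c[1],-c[2]];return q[:2]/q[2]
for p in [(.564,.0335,.232),(.5568,.103,.1775),(.5718,-.0359,.1775)]: print(P(np.array(p)))
E
```

```text
[0.56402146 0.03385167 0.29886338] [ 3.14070472e+00 -1.52499675e-03 -3.02427771e+00] [ 0.30403204  0.13914579 -0.32187115]
[257.45008073 209.99096811]
[329.10770858 191.92640201]
[185.41454137 190.57410696]
```

View pics/w.png

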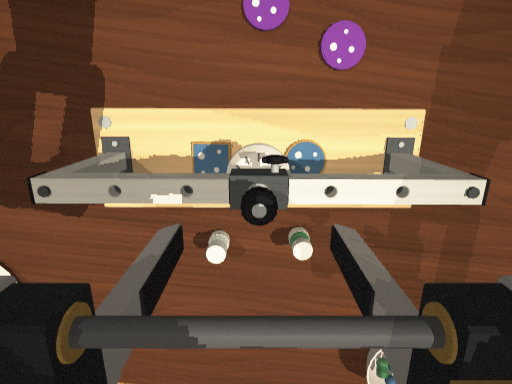

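The wrist view shows the knob at (259,209), within about 2 mm of the prediction. The target hole is at (330,191), above the round piece at (305,155).

Request:
{"op": "servo_tool", "data": {"targets": [[0,0.1,2.5,0],[0,0.1,5,0],[0,0.1,7,0],[0,0.1,8.4,0],[0,0.1,8.4,0],[0,0.1,8.4,0]]}}

```text
time: 2.65
tool_pos: [0.5646, 0.035, 0.2167]
ee_rot: [-3.141, 0.002, -3.023]
wrist_force: [0.1, 0.1, 0.2]
width: 0.094
finger_force: 0.0
```

Request:
{"op": "servo_tool", "data": {"targets": [[0,0,0,0],[0,0,0,0],[0,0,0,0],[0,0,0,0],[0,0,0,0],[0,0,0,0],[0,0,0,0],[0,0,0,0]], "claw": 255}}

```text
time: 3.65
tool_pos: [0.5643, 0.0348, 0.2154]
ee_rot: [3.141, -0.0, -3.024]
wrist_force: [0.1, 1.2, -0.3]
width: 0.029
finger_force: 30.0
```

Request:
{"op": "servo_tool", "data": {"targets": [[0,0,-0.4,0],[0,0,-0.8,0],[0,0,-1.2,0],[0,0,-1.35,0],[0,0,-1.35,0],[0,0,-1.35,0]]}}

```text
time: 4.4
tool_pos: [0.5642, 0.0347, 0.2285]
ee_rot: [3.141, -0.001, -3.024]
wrist_force: [2.1, 1.3, -9.3]
width: 0.029
finger_force: 30.0
```

Request:
{"op": "servo_tool", "data": {"targets": [[0,0.7,0,0],[0,1.9,0,0],[0,3.1,0,0],[0,4.3,0,0],[0,5.5,0,0],[0,6.5,0,0],[0,7,0,0],[0,7,0,0]]}}

```text
time: 5.4
tool_pos: [0.556, 0.1054, 0.229]
ee_rot: [3.14, 0.0, -3.023]
wrist_force: [3.5, 1.9, -9.4]
width: 0.0289
finger_force: 30.0
```

```bash
python3 - <<'E'
from h import *
o=get_obs();print(o["tool_pos"],o["wrist_force"],o["width"])
a=snapshot("scene")[130:310,130:360]
cv2.imwrite("pics/c.png",cv2.resize(a,None,fx=3,fy=3,interpolation=cv2.INTER_CUBIC))
E
```

```text
[0.55603277 0.10535943 0.22898381] [ 3.5209024   1.93329008 -9.40636997] 0.028946767410634372
```

View pics/c.png

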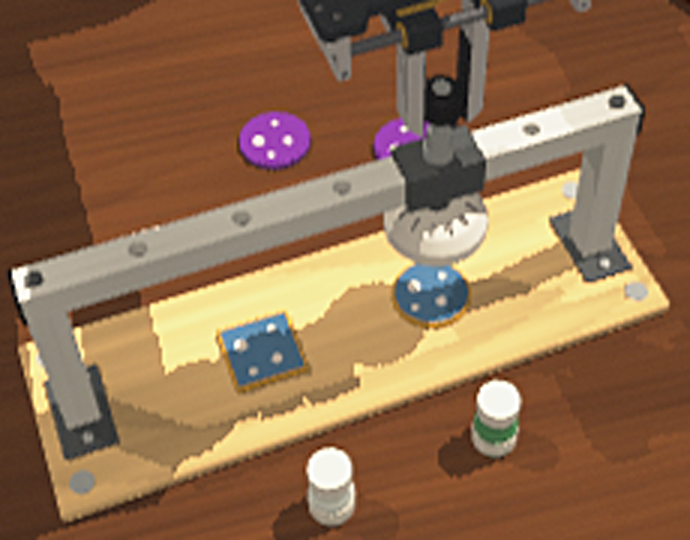

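The lamp has moved off the middle hole (340,187) and the sleeve is now over the round piece (432,293). Next I lower the pin.

Request:
{"op": "servo_tool", "data": {"targets": [[0,0,0.3,0],[0,0,0.6,0],[0,0,0.8,0],[0,0,0.8,0]]}}

```text
time: 5.95
tool_pos: [0.5562, 0.1041, 0.221]
ee_rot: [3.141, 0.0, -3.024]
wrist_force: [3.3, 2.0, -7.6]
width: 0.0287
finger_force: 30.0
```

Request:
{"op": "servo_tool", "data": {"targets": [[0,0,0.25,0],[0,0,0.5,0],[0,0,0.6,0],[0,0,0.65,0],[0,0,0.65,0],[0,0,0.65,0]]}}

```text
time: 6.7
tool_pos: [0.5563, 0.1041, 0.2155]
ee_rot: [3.142, 0.001, -3.024]
wrist_force: [1.0, 2.2, -0.2]
width: 0.0293
finger_force: 30.0
```

Request:
{"op": "servo_tool", "data": {"targets": [[0,0,0.05,0],[0,0,0.1,0],[0,0,0.1,0],[0,0,0.1,0]]}}

```text
time: 7.2
tool_pos: [0.5564, 0.1042, 0.2154]
ee_rot: [3.142, 0.002, -3.024]
wrist_force: [-0.7, 1.6, 6.4]
width: 0.0292
finger_force: 30.0
```

```bash
python3 - <<'E'
from h import *
o=get_obs();print(o["tool_pos"],o["wrist_force"],o["width"],o["finger_force"])
a=snapshot("scene")[130:310,130:360]
cv2.imwrite("pics/d.png",cv2.resize(a,None,fx=3,fy=3,interpolation=cv2.INTER_CUBIC))
E
```

```text
[0.55636267 0.10418542 0.215367  ] [-0.65126206  1.57358049  6.35043665] 0.02921428050732333 30.001014292356558
```

View pics/d.png

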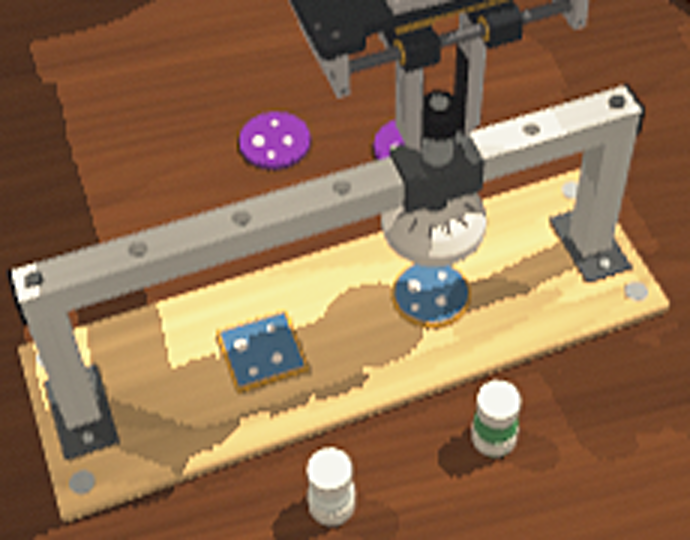

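The knob has dropped from row 88 to row 100. The TCP is back at its starting height, held against a hard stop with about 6 N, so the pin is seated. The pieces and jars have not moved.

```bash
python3 -c "
from bench import *
print(close_job())"
```

```text
the job is handed in; nothing more can be done
None
```

The lamp is now over the round piece with the pin fully down in that hole, and the gripper still holds the knob and presses it down with about 6 N, so you can tighten the thumbscrew.

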